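# Bolt the document case shut

## Task

Lock the grey document case on the desk: push the post of the slotted disc round until the slot lines up with the bolt, then push the bolt by its tab through the disc until it is fully home in the keeper. Use nothing but the fingers for it, pick nothing up, and leave the other things on and around the case where they are.

Things in the scene. Friction and masses are not known exactly. Their poses are not given: they have to be found in the camera images.
- case: grey steel document case, fixed, 240 (x) x 340 (y) x 80 mm high; origin: centre of its underside, z up. The lock lies on its top along the line case x = 0: disc axis at case y -40 mm, strap guide of the bolt y 5 to 25, keeper strap y -93 to -79 (straps 34 mm wide, 20 mm high). The bolt comes from the +y side and moves towards -y
- disc (a joint): disc angle, rad, counter-clockwise from above positive. At 0, and equally at pi, the slot is parallel to the bolt, which then can pass; in between the disc blocks it. Post points to case -x at 0, -y (above the keeper) at pi/2, +x at pi. Starts 0.6 to 2.54, stops at -0.4 and 3.54, no detent. Stays where left (friction: 1 N at the post). The round bolt nose trues up the last 0.1 rad
- slot (a point): point on the disc's axis at the level of the disc's upper face, 20 mm above the case top; its y axis lies along the slot, its x axis points away from the post. Disc 64 mm in diameter, 20 mm high, with a straight slot 16 mm wide right across its face, 15 mm deep
- post (a point): centre of the top of the disc's post. A flat arm, 12 mm wide, lies on the disc and runs out to one side, square to the slot, at 20 to 26 mm above the case top (clear above bolt and straps); at its end, 50 mm from the disc's axis, stands the round post, 14 mm in diameter, from 26 to 60 mm above the case top
- bolt (a joint): travel of the bolt, m: 0 fully drawn back, 0.090 fully home (a hard stop). Starts between 0 and 0.008; an aligned disc lets it through, else its nose stops on the disc at about 0.010. Friction about 2 N; stays where it is left. Bolt 10 x 10 mm, 130 mm long
- tab (a point): centre of the top edge of the bolt's upright tab: a plate 24 mm wide (case x), 7 mm thick (case y), reaching 55 mm above the case top, 6 mm from the rear (+y) end of the bolt; push its +y face towards the case's -y
- nose (a point): foremost point of the bolt's rounded nose, 11 mm above the case top; when fully home it has gone through the disc and lies in the keeper
- tape: roll of clear adhesive tape lying flat on the case, 60 mm across, 19 mm high; origin at the centre of its underside. Not part of the job: leave it alone
- stamp: hand stamp standing on the case: 40 x 24 mm base, wooden knob, 54 mm high; origin at the centre of its underside. Not part of the job: leave it alone
- glue: white glue stick standing on the case, 26 mm across, 60 mm high; origin at the centre of its underside. Not part of the job: leave it alone
- stapler: black stapler on the desk beside the case, 135 x 36 mm, about 50 mm high; origin at the centre of its underside. Not part of the job: leave it alone
- mug: white mug on the desk, 80 mm across, 92 mm high; origin at the centre of its underside. Not part of the job: leave it alone
- pencup: dark round pen cup with pens on the desk, 80 mm across, 100 mm high, pens to about 150 mm; origin at the centre of its underside. Not part of the job: leave it alone
- punch: two-hole paper punch on the desk, 100 x 110 mm, about 65 mm high; origin at the centre of its underside. Not part of the job: leave it alone

How it is judged:
By the outcome, as a careful person would: the job done as asked, in the order asked, and still so for the second after the job is handed in, with the robot touching nothing.
It also fails if it takes over 45 s, if anything falls off the work surface, if the arm or the gripper's body presses on something with over 40 N, if the wrist force passes 120 N, or if a joint passes its speed limit or range.

## Robot

A 6-joint arm with a two-finger parallel gripper is mounted at the origin on the work surface. World frame = base frame: x ahead of the robot, y to its left, z up, the work surface at z = 0. Lengths are in m, angles in degrees, forces in N, time in s.
With the tool pointing down it reaches from about 0.375 to 0.75 m from the base axis. Payload 9 kg.
Tool frame: the origin (TCP) lies where the fingers leave the gripper's body, on its centre line; the fingertips stand 73 mm ahead of it and the grasp point (between the pads) lies 54 mm ahead of it (robot.tip_reach is the distance from the TCP to the fingertips, in m); z points along the fingers, y is the line along which they close (so a half turn about z gives the same grasp; the last joint's range is limited). The gripper opens to 85 mm and grips with 20 to 120 N. Pads are 22 mm wide; open, the fingers measure 114 mm over their backs; the gripper's body (76 mm by 85 mm) begins 54 mm behind the grasp point. The pads swing forward as they close: fully open they stand 13 mm farther back than shut.
Start: joints at [63.73, 5.964, 5.575, 89.605, 0, 77.527], TCP at [0.143, 0.583, 0.304] pointing down, gripper open.
Joint ranges: [-171.21, 171.21], [-48.23, 106.86], [-62.78, 66.21], [-105.2, 120.99], [-86.42, 89.51], [-180, 180]. Speed limits (degrees/s): [127.2, 127.2, 147.25, 180, 180, 180].

## Interface

Orientations are given as [roll, pitch, yaw] about the fixed x, y, z axes, in that order (R = Rz(yaw) Ry(pitch) Rx(roll)).
In Python, from plant import robot gives the robot as it stands. Calls block until the motion is done:
- robot.move_pose(position, orientation): joint-space move of the TCP to a pose.
- robot.line_to(position, vel=0.15, rotation=None, guard=None): straight line of the TCP; rotation=None keeps the orientation; vel is the mean speed in m/s. With guard (N) it stops when the force on the tool has changed by that much, and returns True; else False.
- robot.goto_joints(angles): joint-space move.
- robot.set_gripper(opening): finger opening in m; the grip force is fixed at half the most; returns when the fingers have stopped.
- robot.pause(seconds).
- robot.ik(position, orientation): joint angles nearest the present ones, or None.
- robot.observe(): the state.
- robot.grab_frame(name): name is "side" or "top" or "wrist"; returns the picture (420x560x3 uint8, blue, green, red); there is no depth.
- robot.get_calibration(name): a dict with "vertical_fov" (degrees; the focal length in pixels is half the picture's height over the tangent of half this angle, whatever the lens; pixels are square), "cx", "cy" (the principal point, pixels), "rvec" (rotation vector, rad) and "tvec" (3), from world to camera coordinates, as OpenCV has them. Camera axes: x right, y down, z forward; pixel columns grow to the right and rows downward; lengths in m; the calibration is good to about 2 mm. A picture is of the moment at which its call begins: read the wrist's pose just before it. get_calibration takes no time and is no camera call; for the wrist camera it gives the pose at the moment of the call.
A pose or a line that the arm cannot do raises robot.IKError and nothing moves.
- robot.job_done(): hands the job in; it is judged then, once.
The state is a dict: "time": time; "q": joint angles; "qvel": joint speeds; "joint_torque": joint torques, N m; "tool_pos": TCP position; "tcp_rot": TCP orientation; "ft_force": force on the tool from outside, world axes, zero at the start; "torque": the same for the moment, N m; "gripper_width": finger opening in m; "gripper_force": force on a finger pad.
Only numpy, scipy, OpenCV 4.12 (cv2) and the standard library are available. Lean on these libraries where they do the work, as an engineer would, in place of code of your own. Each camera call takes 0.05 s, during which the arm holds its last target. There are 200 camera calls.

## Working session

There is one attempt and no reset: what is moved stays moved. The work goes in short steps, each a Python script; the robot and the scene stay as the last script left them, time stands still between calls to the robot, and variables do not carry over. Pictures are saved under pics/ and viewed, at most 10 in all, crops included, and the job is handed in when it is done.

```bash
mkdir -p pics; ls
python3 - <<'E'
from plant import robot
import cv2
for n in("top","side"):
    cv2.imwrite(f"pics/{n}0.png",robot.grab_frame(n)); print(n,robot.get_calibration(n))
o=robot.observe();print(o)
E
```

```text
pics
top {'vertical_fov': 48.96976030287554, 'cx': 280.53003898379444, 'cy': 204.63762714228378, 'rvec': array([ 2.17709511, -2.18717184,  0.03320774]), 'tvec': array([0.06657639, 0.63651557, 1.18306879])}
side {'vertical_fov': 43.599663427697344, 'cx': 287.27821624943516, 'cy': 204.9547581342617, 'rvec': array([ 0.19073802, -2.88211786,  1.07318115]), 'tvec': array([0.6312967 , 0.10790302, 1.14769286])}
{'time': 0.1, 'q': array([ 6.37278106e+01,  5.99533722e+00,  5.53315131e+00,  8.96054417e+01,
       -2.17029955e-03,  7.75284952e+01]), 'qvel': array([ 0.06541674, -0.00400242, -0.00268196, -0.09287233, -0.06609262,
        0.01749394]), 'joint_torque': array([ 5.60142726e-03, -5.58212256e+01,  5.04718173e+01,  1.32690321e-02,
       -3.31155243e-04,  1.84082415e-05]), 'tool_pos': array([0.14301257, 0.58248953, 0.30321433]), 'tcp_rot': array([-1.79933500e+02, -1.24853592e-02,  1.66199309e+02]), 'ft_force': array([ 0.01587725, -0.7244606 , -0.68206569]), 'torque': array([-0.00883061,  0.00390128,  0.05243275]), 'gripper_force': 0.0, 'gripper_width': 0.08529090299281605}
```

View pics/top0.png

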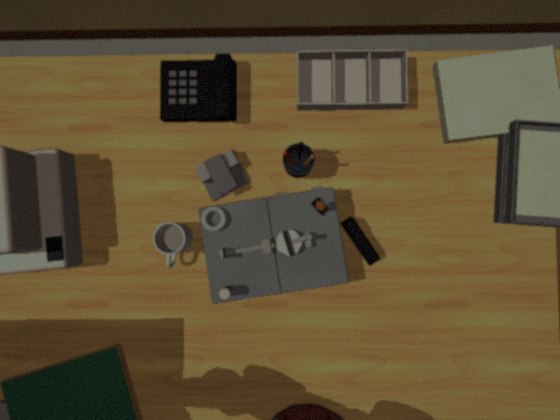

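View pics/side0.png

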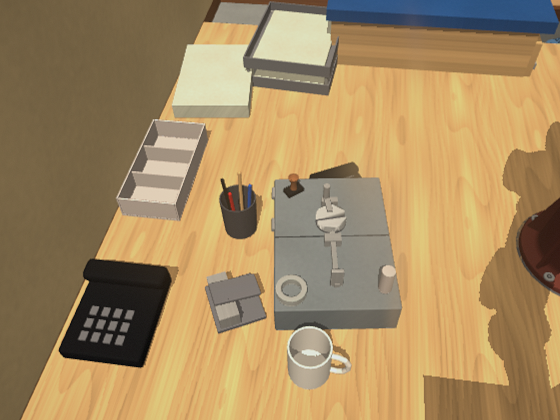

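Top view: case about (205–345, 190–300). Disc is at (290,243), post near (310,240), tab (223,253), stamp (320,205), tape (214,218) and glue (225,293). The side view shows the post near (327,190), over the keeper, so the angle is about pi/2. Next I'll enlarge both.

```bash
cat > h.py <<'E'
import numpy as np, cv2
def K(c): 
    f=210/np.tan(np.radians(c["vertical_fov"]/2)); return np.array([[f,0,c["cx"]],[0,f,c["cy"]],[0,0,1]])
def proj(c,P): return cv2.projectPoints(np.array(P,float).reshape(-1,3),c["rvec"],c["tvec"],K(c),None)[0].reshape(-1,2)
def ray(c,uv):
    R=cv2.Rodrigues(np.array(c["rvec"]))[0]
    return -R.T@c["tvec"], R.T@np.linalg.inv(K(c))@np.array([uv[0],uv[1],1.])
def onz(c,uv,z):
    o,d=ray(c,uv); return o+d*(z-o[2])/d[2]
E
python3 - <<'E'
import cv2,numpy as np
from plant import robot
from h import *
t=cv2.imread("pics/top0.png");s=cv2.imread("pics/side0.png")
a=cv2.resize(t[180:310,190:350],None,fx=4.6,fy=4.6,interpolation=cv2.INTER_CUBIC)
cv2.imwrite("pics/topc.png",np.clip(a*1.8,0,255).astype(np.uint8))
cv2.imwrite("pics/sidec.png",cv2.resize(s[165:335,260:410],None,fx=3.5,fy=3.5,interpolation=cv2.INTER_CUBIC))
c=robot.get_calibration("top")
for p in[(0,0,0),(.143,.583,.3),(.4,0,.0)]: print(p,proj(c,p))
E
```

```text
(0, 0, 0) [[306.47955507 452.73265168]]
(0.143, 0.583, 0.3) [[ 13.59527198 449.39827702]]
(0.4, 0, 0.0) [[305.40419057 295.38708719]]
```

View pics/topc.png

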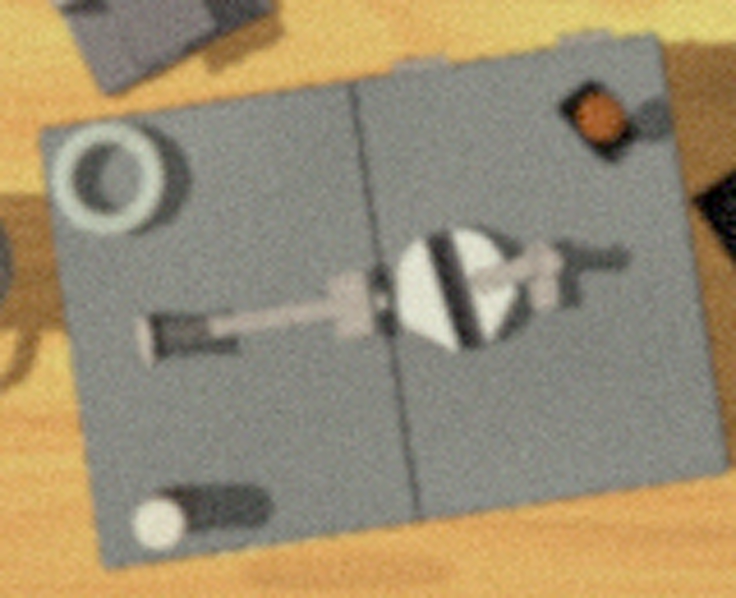

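View pics/sidec.png

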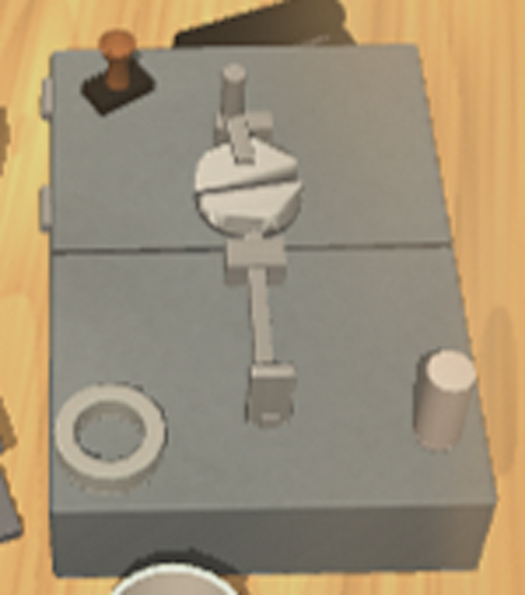

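Crop of top: case-top corners (42,130), (660,37), (727,468), (107,566). Disc centre is about (458,288), post top about (545,253), tab top about (147,340). Now I'll fit the case pose and check reachability.

Run:
```python
from h import *
from plant import robot
c=robot.get_calibration("top");s=robot.get_calibration("side")
T=lambda u,v:(190+u/4.6,180+v/4.6); S=lambda u,v:(260+u/3.5,165+v/3.5)
P=np.array([onz(c,T(*p),.08)[:2] for p in[(42,130),(660,37),(727,468),(107,566)]])
Q=np.array([onz(s,S(*p),.08)[:2] for p in[(52,506),(52,50),(415,46),(494,498)]])
L=np.array([[.12,.17],[.12,-.17],[-.12,-.17],[-.12,.17]])
for X in(P,Q,np.r_[P,Q]):
    l=L if len(X)==4 else np.r_[L,L]
    m=X.mean(0); z=(X-m)@[1,1j]; w=l@[1,1j]; a=np.angle((z*w.conj()).sum())
    R=np.array([[np.cos(a),-np.sin(a)],[np.sin(a),np.cos(a)]]); print(m,np.degrees(a),np.abs((X-m)@R-l).max())
loc=lambda p:(((p[:2]-m)@R)*1000).round(1)
for n,uc,us,z in[("disc",(458,288),(248,185),.1),("post",(545,253),(234,72),.14),("tab",(147,340),(272,371),.135),("glue",(160,523),(450,368),.14),("stampknob",(600,116),(117,40),.134)]:
    print(n,loc(onz(c,T(*uc),z)),loc(onz(s,S(*us),z)))
print(robot.tip_reach)
ax=m+R@[0,-.04]
for x,y in[(0,.2),(.05,-.06),(-.02,-.12),(0,.06)]:
    p=m+R@[x,y]
    for yaw in(a,a+np.pi/2,a+np.pi,a-np.pi/2):
        q=robot.ik([*p,.185],[180,0,np.degrees(yaw)]); print((x,y),p.round(3),round(np.degrees(yaw)),None if q is None else np.round(q))
```

```text
[0.53407262 0.08038514] 8.539962898470263 0.004063946156607143
[0.53199483 0.0817533 ] 8.535762453139576 0.004027743659223537
[0.53303372 0.08106922] 8.537861677106003 0.0049958865914148665
disc [  1.2 -41.5] [ -0.4 -34.2]
post [ 13.1 -88.1] [  6.3 -89.1]
tab [1.000e-01 1.189e+02] [ -1.  121.4]
glue [-91.8 125. ] [-93.4 124.8]
stampknob [  77.6 -126.8] [  75.8 -123.2]
0.0726
(0, 0.2) [0.503 0.279] 9 [  16.    2.  -11.   77.    0. -173.]
(0, 0.2) [0.503 0.279] 99 [ 16.   2. -11.  77.   0.  97.]
(0, 0.2) [0.503 0.279] 189 [ 16.   2. -11.  77.   0.   7.]
(0, 0.2) [0.503 0.279] -81 [ 16.   2. -11.  77.   0. -83.]
(0.05, -0.06) [0.591 0.029] 9 [-10.   5.  -8.  77.   0. 162.]
(0.05, -0.06) [0.591 0.029] 99 [-10.   5.  -8.  77.   0.  72.]
(0.05, -0.06) [0.591 0.029] 189 [-10.   5.  -8.  77.   0. -18.]
(0.05, -0.06) [0.591 0.029] -81 [ -10.    5.   -8.   77.    0. -108.]
(-0.02, -0.12) [ 0.531 -0.041] 9 [-18.  -5. -18.  77.   0. 153.]
(-0.02, -0.12) [ 0.531 -0.041] 99 [-18.  -5. -18.  77.   0.  63.]
(-0.02, -0.12) [ 0.531 -0.041] 189 [-18.  -5. -18.  77.   0. -27.]
(-0.02, -0.12) [ 0.531 -0.041] -81 [ -18.   -5.  -18.   77.    0. -117.]
(0, 0.06) [0.524 0.14 ] 9 [  1.  -3. -16.  77.   0. 173.]
(0, 0.06) [0.524 0.14 ] 99 [  1.  -3. -16.  77.   0.  83.]
(0, 0.06) [0.524 0.14 ] 189 [  1.  -3. -16.  77.   0.  -7.]
(0, 0.06) [0.524 0.14 ] -81 [  1.  -3. -16.  77.   0. -97.]
```

Case pose: centre (0.533, 0.081), yaw 8.5°. The post sits at θ≈1.76, so I'll push it counter-clockwise to pi with shut fingers along the arc, stopping a little short to check.

```bash
cat >> h.py <<'E'
M=np.array([.53303,.08107]); A=np.radians(8.54); RC=np.array([[np.cos(A),-np.sin(A)],[np.sin(A),np.cos(A)]])
ZT=.08+.033+.0726
def W(x,y,z=ZT): return [*(M+RC@[x,y]),z]
def fing(th,lag=.018,z=ZT):
    d=np.array([-np.cos(th),-np.sin(th)]); t=np.array([np.sin(th),-np.cos(th)])
    return W(*(np.array([0,-.04])+.05*d-lag*t),z), [180,0,np.degrees(A+th)-90]
E
python3 - <<'E'
from h import *
from plant import robot
robot.set_gripper(0)
p,r=fing(1.35,z=.27); robot.move_pose(p,r)
p,r=fing(1.35); robot.line_to(p)
f0=robot.observe()["ft_force"]
for th in np.arange(1.5,3.02,.15):
    p,r=fing(th); g=robot.line_to(p,vel=.05,rotation=r,guard=15)
    print(round(th,2),g,(robot.observe()["ft_force"]-f0).round(1))
    if g: break
p,r=fing(th,lag=.04); robot.line_to(p,rotation=r)
p[2]=.30; robot.line_to(p,vel=.25)
cv2.imwrite("pics/w1.png",robot.grab_frame("wrist")); t=robot.grab_frame("top")
cv2.imwrite("pics/t1.png",np.clip(cv2.resize(t[180:310,190:350],None,fx=4.6,fy=4.6)*1.8,0,255).astype(np.uint8))
c=robot.get_calibration("wrist");print(proj(c,[W(0,-.04,.1),W(.05,-.04,.14),W(0,.119,.135)]))
print(robot.observe()["time"],{k:c[k] for k in c})
E
```

```text
1.5 False [-0.4  0.7  0.5]
1.65 False [-0.8  0.2  1.2]
1.8 False [0.7 0.2 0.5]
1.95 False [-0.2  0.6  0.5]
2.1 False [-1.4  0.7  0.2]
2.25 False [-0.3  0.3  0.5]
2.4 False [-0.7  0.6 -0.3]
2.55 False [-0.9 -0.5  0.6]
2.7 False [0.5 0.4 0.1]
2.85 False [ 0.1  0.5 -0.7]
3.0 False [-0.8 -0.3  0.8]
[[ 212.75217138  142.64274389]
 [ 282.58485942  136.88607508]
 [ 141.20204091 -163.26727378]]
8.4667 {'vertical_fov': 58.45014579335413, 'cx': 282.72664619014836, 'cy': 207.02971763124106, 'rvec': array([-2.88057087e+00, -1.04348743e-02,  1.34060330e-03]), 'tvec': array([-0.58856888, -0.03515551,  0.3728878 ])}
```

View pics/w1.png

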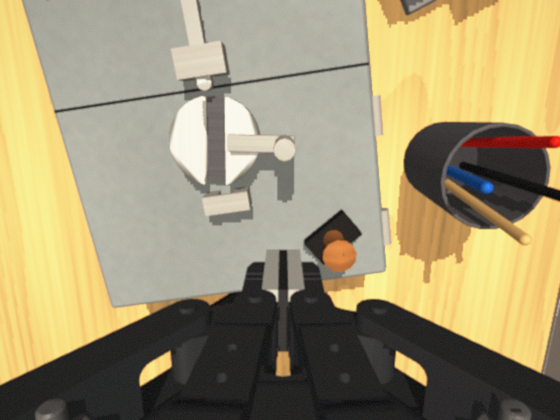

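Wrist view: post top (285,147), slot from (216,96) to (215,184), guide strap centre (199,59), keeper (226,203). Disc nearly lined up; computing the angle left.

Run:
```python
from h import *
from plant import robot
c=robot.get_calibration("wrist")
loc=lambda u,z:((onz(c,u,z)[:2]-M)@RC*1000).round(1)
print("post",loc((285,147),.14),"slot",loc((216,96),.1),loc((215,184),.1),"straps",loc((199,59),.1),loc((226,203),.1),"disc",loc((215,140),.1))
```

```text
post [ 50.6 -46.2] slot [ 8.2 -9.2] [ -4.  -69.5] straps [ 1.4 15.8] [  1.3 -84.7] disc [  1.9 -38.4]
```

Run:
```python
from h import *
from plant import robot
p,r=fing(3.0,lag=.04); robot.line_to(p,vel=.2)
for th in(3.08,3.18):
    p,r=fing(th); print(robot.line_to(p,vel=.04,rotation=r,guard=15))
p,r=fing(3.1416,lag=.04); robot.line_to(p,rotation=r)
p[2]=.30; robot.line_to(p,vel=.25)
im=robot.grab_frame("wrist"); c=robot.get_calibration("wrist")
cv2.imwrite("pics/w2.png",cv2.resize(im[30:250,130:350],None,fx=2.7,fy=2.7,interpolation=cv2.INTER_CUBIC))
print(robot.observe()["time"],proj(c,[W(0,-.04,.1),W(.05,-.04,.14),W(0,-.072,.1),W(0,-.008,.1)]))
```

```text
False
False
11.2417 [[212.51836646 142.61641158]
 [283.06766018 148.72242208]
 [214.63068578 186.86001046]
 [210.27068998  95.53768833]]
```

View pics/w2.png

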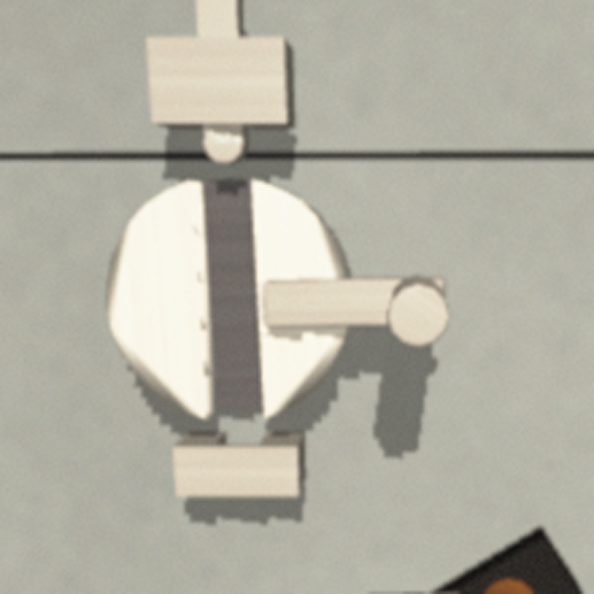

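The slot edges (about 0.04) match the predicted bolt line (0.048), and the post is at pi within a few hundredths of a radian. Now pushing the bolt.

Run:
```python
from h import *
from plant import robot
r=[180,0,np.degrees(A)+90]
robot.line_to(W(0,.156,.30),vel=.25,rotation=r); robot.line_to(W(0,.156),vel=.15)
y=lambda:((np.array(robot.observe()["tool_pos"])[:2]-M)@RC*1000).round(1)
for t,v in((.12,.05),(.0,.035)):
    f0=robot.observe()["ft_force"]; g=robot.line_to(W(0,t),vel=v,guard=20); print(g,y(),(robot.observe()["ft_force"]-f0).round(1))
    if g: break
e=y()[1]/1000
robot.line_to(W(0,e+.035)); robot.line_to(W(0,e+.035,.32),vel=.25)
robot.line_to(W(-.02,.16,.34),vel=.25)
for n in("wrist","side"): cv2.imwrite(f"pics/{n}3.png",robot.grab_frame(n))
s=robot.grab_frame("side"); cv2.imwrite("pics/s3.png",cv2.resize(s[165:335,260:410],None,fx=3.5,fy=3.5,interpolation=cv2.INTER_CUBIC))
print(robot.observe()["time"])
```

```text
False [-1.000e-01  1.199e+02] [-0.9  0.2 -0.1]
True [-0.1 51.5] [1.1 4.9 2.8]
17.7917
```

View pics/wrist3.png

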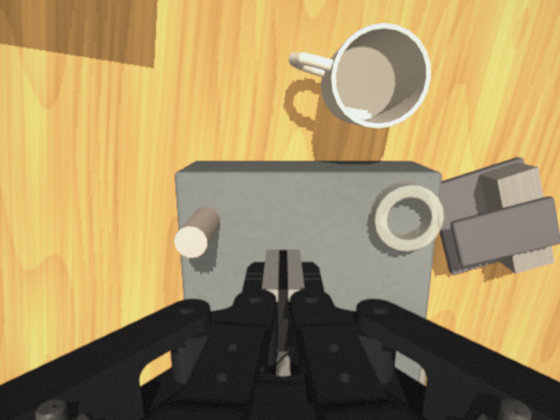

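The wrist view shows glue and tape untouched, but the lock is hidden by the gripper. The stop at y=51.5 mm puts the nose near −88, consistent with home. One firmer push to confirm, then a view of the lock.

Run:
```python
from h import *
from plant import robot
y=lambda:((np.array(robot.observe()["tool_pos"])[:2]-M)@RC*1000).round(1)
robot.line_to(W(0,.0865,.32),vel=.25); robot.line_to(W(0,.0865),vel=.2); robot.line_to(W(0,.058),vel=.06)
print(robot.line_to(W(0,.02),vel=.02,guard=30),y())
robot.pause(.2); print(y())
robot.line_to(W(0,.0865)); robot.line_to(W(0,.0865,.32),vel=.25)
robot.line_to(W(.03,-.12,.32),vel=.25)
im=robot.grab_frame("wrist"); c=robot.get_calibration("wrist")
s=robot.grab_frame("side")[165:335,260:410]
b=cv2.resize(s,None,fx=2.35,fy=2.35,interpolation=cv2.INTER_CUBIC); a=im[:,60:460]
b=cv2.copyMakeBorder(b,0,420-b.shape[0],0,0,0)
cv2.imwrite("pics/f.png",np.hstack([a,b]))
print(robot.observe()["time"],proj(c,[W(0,.034,.135),W(0,.039,.135),W(.05,-.04,.14)])-[60,0])
```

```text
True [-0.2 50.9]
[-0.2 51. ]
22.9 [[174.73904378 -40.987668  ]
 [174.52007291 -50.43431467]
 [255.29310965  87.67537372]]
```

View pics/f.png

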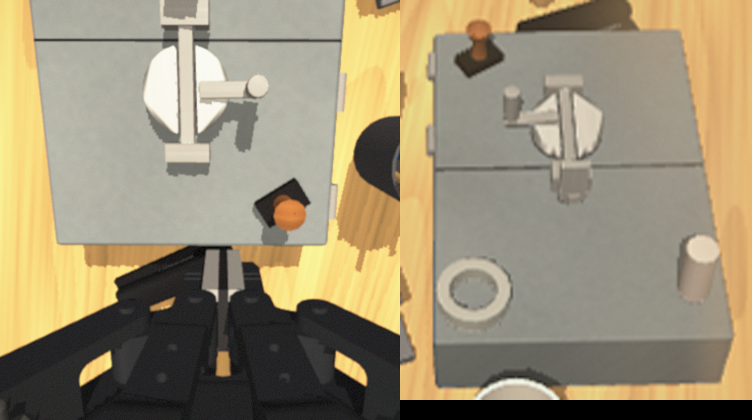

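The bolt runs through the slot into the keeper (about (187,150) in the left picture) and stops hard at the same place under 30 N. Nothing else has moved, and the robot is clear.

```bash
python3 -c "
from plant import robot
print(robot.job_done())"
```

```text
the job is handed in; nothing more can be done
None
```

The case is locked and the job is handed in: I turned the disc to pi, then pushed the bolt through it to a hard stop in the keeper, which held at 30 N; the other things look undisturbed in the pictures, and it took about 23 s.

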